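Unscrew the wide port cap at the stethoscope return point

ROBOT

A 6-joint arm with a two-finger parallel gripper is mounted at the origin on the work surface. World frame = base frame: x ahead of the robot, y to its left, z up, the work surface at z = 0. Lengths are in mm, angles in rad, forces in N, time in s.
With the tool pointing down it reaches from about 250 to 775 mm from the base axis. Payload 8.9 kg.
Tool frame: the origin (TCP) lies at the centre of the arm's flange, where the gripper is bolted on; the fingertips stand 173 mm ahead of it and the grasp point (between the pads) lies 155 mm ahead of it; z points along the fingers, y is the line along which they close (so a half turn about z gives the same grasp; the last joint's range is limited). The gripper opens to 85 mm and grips with 20 to 120 N. Pads are 22 mm wide; open, the fingers measure 114 mm over their backs; the gripper's body (76 mm by 85 mm) begins 54 mm behind the grasp point. The pads swing forward as they close: fully open they stand 13 mm farther back than shut.
Start: joints at [0.963, 0.291, -0.153, 1.127, 0, 1.431], TCP at [237.198, 468.36, 404.705] pointing down, gripper open.
Joint ranges: [-2.52, 2.52], [-0.91, 1.74], [-1.3, 1.37], [-1.96, 2.02], [-1.52, 1.47], [-3.14, 3.14]. Speed limits (rad/s): [2.22, 2.22, 2.79, 3.14, 3.14, 3.14].

INTERFACE

Orientations are given as [roll, pitch, yaw] about the fixed x, y, z axes, in that order (R = Rz(yaw) Ry(pitch) Rx(roll)).
In Python, from cell import manip, optics gives the robot as it stands.
- The arm moves only by the shell command python3 -m creep 'ROWS'. ROWS is JSON, a list of rows, each a list of 5 numbers: the shift along the tool's x, y, z in m, then the turn about the tool's z in rad, then the closure in counts, from 0 (fully open) to 255 (shut). A call has 1 to 8 rows; each row is the pose to reach, as a shift and turn from the pose commanded when the call began, along the tool's axes at that moment; what a row does not reach only later rows make up. A row lasts 1/8 s, in which the tool goes at most 62.5 mm and 10.7 degrees, less where a joint would pass 70% of its speed; a pose out of reach is approached as far as the arm can. A call with a gripper value outside its range is refused whole. The fingers move at their own pace and stop on an object; the grip force is fixed at half the most. Time passes only in rows, so rows that repeat a pose let the fingers close. It gives the time, the measured TCP pose, the force, the opening and the grip force at its end, in the units of the state.
- manip.get_state(): the state, without advancing time (a new reading comes with each control period).
- optics.snapshot(name): name is "scene" or "top" or "wrist"; returns the picture (420x560x3 uint8, red, green, blue); there is no depth.
- optics.get_calibration(name): a dict with "fx", "fy", "cx", "cy" (pixels), "world_from_camera" (4x4, takes a point from camera to world coordinates). Camera axes: x right, y up, looking along -z (the intrinsics and any distortion apply to the point x, -y, -z); pixel columns grow to the right and rows downward; lengths in mm; the calibration is good to about 2 mm. A picture is of the moment at which its call begins: read the wrist's pose just before it. get_calibration takes no time and is no camera call; for the wrist camera it gives the pose at the moment of the call.
- manip.sign_off(): hands the job in; it is judged then, once.
The state is a dict: "clock": time; "joint_positions": joint angles; "dq": joint speeds; "joint_torque": joint torques, N m; "tool_pos": TCP position; "ee_rot": TCP orientation; "ft_force": force on the tool from outside, world axes, zero at the start; "torque": the same for the moment, N m; "opening": finger opening in mm; "grip_force": force on a finger pad.
Only numpy, scipy, OpenCV 4.12 (cv2) and the standard library are available. Lean on these libraries where they do the work, as an engineer would, in place of code of your own. Each camera call takes 0.05 s, during which the arm holds its last target. There are 200 camera calls.

TASK

The wide inspection port in the return counter has to be opened for cleaning. Unscrew its cap (the wider of the two bar-handled steel caps; it comes free after about a quarter turn anticlockwise seen from above), lift it off, and set it down upright, without dropping it, in the empty near half of the tray at the foot of the chute. Leave the narrow cap, the chestpiece in the tray and the other things on the counter where they are.

Things in the scene. Friction and masses are not known exactly. Their poses are not given: they have to be found in the camera images.
- wide_cap: Steel cap, 0.3 kg: disc 78 mm across, 8 thick; on it an upright bar handle 66 long, 14 wide, 32 high; below it a stem 41 across, 18 deep, ending in two lugs (58 over them, 20 wide). Origin: centre of the stem's underside, on which it stands by itself; x along bar and lugs, z up. Disc top 26 mm, bar top 58 mm above the origin. Screwed in, its origin is 18 mm above the counter; it turns easily.
- wide_port: Fixed dark steel collar that the wide cap screws into: 88 mm across, 36 high. Origin: centre, on the counter; z up. At the start the cap's bar lies along the port's x or up to 8 degrees anticlockwise of it (from above). The cap lifts out only with its bar 65 to 100 degrees anticlockwise of the port's x, best 85; a stop comes after about 110, and clockwise after about 6.
- narrow_cap (a joint): Turn of the narrow cap in its own port, to be left alone: 0 as found, positive anticlockwise seen from above, rad.
- narrow_top (a point): Top of the bar handle of the narrow cap, a steel disc 52 mm across with a bar 44 mm long, 14 mm wide; its top stands 76 mm above the counter. It looks like the wide cap but is smaller; the two ports stand on opposite sides of the tray, either way round.
- tray: Fixed open steel tray 220 mm (x) by 190 mm (y) by 30 mm high, walls and floor 4 mm thick, with a slanted metal chute coming down to its far (+x) edge. Origin at the centre of the underside, on the counter; z up, x towards the chute. The near half, towards the robot, is x from -106 to 0 mm.
- chestpiece: Grey stethoscope chestpiece, 46 mm across, 26 mm high, with a short steel stub reaching 38 mm from its middle, lying in the far half of the tray. Origin at the centre of its underside. To be left alone.
- ear_tip_case: Orange plastic ear tip case 75 by 50 by 22 mm lying loose on the counter, beyond one of the ports. Origin at the centre of its underside. To be left alone.
- bell_cover: Loose steel bell cover, a low dome 48 mm across, 18 mm high, on the counter between the robot and the tray. Origin at the centre of its underside. To be left alone.
- desk_bell: Brass desk bell 80 mm across, 59 mm high, loose on the counter beyond one of the ports. Origin at the centre of its underside. To be left alone.
- wipe_tub: Closed white tub 70 mm across, 85 mm high, standing loose on the counter outside one of the ports. Origin at the centre of its underside. To be left alone.
- dish: Small open steel dish 100 mm across, 30 mm high, loose on the counter outside one of the ports. Origin at the centre of its underside. To be left alone.
Things that resemble listed ones, but are neither listed nor needed, are in the scene too. Leave any red look-alike of the wide_cap alone.

How it is judged (in metres and radians):
On the way, in this order (a step that is already met when the one before it is completed fails the run):
1. the wide cap is turned loose while still in its port (angle between the x axis of wide_cap and the x axis of wide_port, either way round above 0.8 rad and horizontal distance between wide_cap and wide_port below 0.012 m and z of wide_cap in the frame of wide_port below 0.03 m), for 0.1 s.
2. the wide cap is lifted clear above its port (z of wide_cap in the frame of wide_port above 0.042 m and horizontal distance between wide_cap and wide_port below 0.04 m), for 0.1 s.
At the end, for the whole second after the job is handed in: The wide cap stands upright (within 8 degrees) and at rest on the floor of the tray, its centre in the near half (at most 5 mm beyond the middle), and the narrow cap is still screwed in (turned less than 0.3 rad) (x of wide_cap in the frame of tray between -0.075 and 0.005 m and y of wide_cap in the frame of tray between -0.06 and 0.06 m and z of wide_cap in the frame of tray below 0.012 m and angle between wide_cap's own z axis and vertical below 0.15 rad and linear speed of wide_cap below 0.02 m/s and value of joint narrow_cap below 0.3 rad); the robot touches nothing.
It fails at once if the wide cap falls unheld (faster than 0.7 m/s, a drop of about 25 mm) (linear speed of wide_cap above 0.7 m/s and contact force between the fingers and wide_cap below 0.1 N).
It fails at once if the narrow cap is turned by more than 0.3 rad (value of joint narrow_cap above 0.3 rad).
It fails at once if the chestpiece is moved more than 25 mm (distance of chestpiece from where it was at the start of the episode above 0.025 m).
It fails at once if another loose thing on the counter is moved more than 30 mm (distance of any of ear_tip_case, bell_cover, desk_bell, wipe_tub, dish from where it was at the start of the episode above 0.03 m).
It also fails if it takes over 48 s, if anything falls off the work surface, if the arm or the gripper's body presses on something with over 40 N, if the wrist force passes 120 N, or if a joint passes its speed limit or range.

## Working session

There is one attempt and no reset: what is moved stays moved. The work goes in short steps, Python scripts to look and compute and a shell command to move; the robot and the scene stay as the last step left them, time stands still between calls to the robot, and variables do not carry over. Pictures are saved under pics/ and viewed, at most 10 in all, crops included, and the job is handed in when it is done.

```bash
mkdir -p pics; ls
python3 - <<'E'
from cell import manip, optics
import cv2,numpy as np
print(manip.get_state())
for n in("top","scene"):
    c=optics.get_calibration(n);print(n,c)
    cv2.imwrite(f"pics/{n}0.png",cv2.resize(optics.snapshot(n)[:,:,::-1],(800,600),interpolation=cv2.INTER_CUBIC))
E
```

```text
pics
{'clock': 0.0, 'joint_positions': array([ 9.62707224e-01,  2.91287156e-01, -1.54093555e-01,  1.12670507e+00,
        3.89210934e-06,  1.43147047e+00]), 'dq': array([-0.00091197, -0.00084194,  0.00161799, -0.0007578 ,  0.00151215,
       -0.00031642]), 'joint_torque': array([ 1.96654575e-03, -5.37146330e+01,  3.31368256e+01,  1.59256370e-02,
       -1.68542406e-04,  8.79611605e-06]), 'tool_pos': array([237.07774964, 468.19533418, 404.14081961]), 'ee_rot': array([-3.14031624e+00, -1.82927865e-04,  2.67282929e+00]), 'ft_force': array([0.34992137, 0.37789069, 0.13541771]), 'torque': array([-0.02952314,  0.00984944,  0.00720586]), 'grip_force': 0.0, 'opening': 85.15294949576791}
top {'fx': 412.9832656068302, 'fy': 412.9832656068302, 'cx': 274.01820205469113, 'cy': 212.63226214748377, 'world_from_camera': array([[-1.98592447e-02,  9.88713820e-01, -1.48494420e-01,
         3.81834550e+02],
       [-9.99798993e-01, -1.92298012e-02,  5.67349713e-03,
         1.54655772e+01],
       [ 2.75394685e-03,  1.48577243e-01,  9.88896971e-01,
         1.13873307e+03],
       [ 0.00000000e+00,  0.00000000e+00,  0.00000000e+00,
         1.00000000e+00]])}
scene {'fx': 536.0836296405101, 'fy': 536.0836296405101, 'cx': 277.9319600100058, 'cy': 209.04701072411075, 'world_from_camera': array([[ 7.24801886e-01, -5.28628937e-01,  4.41829915e-01,
         1.15536237e+03],
       [ 6.88957332e-01,  5.55996068e-01, -4.64979749e-01,
        -6.28155617e+02],
       [ 1.46054842e-04,  6.41420158e-01,  7.67189781e-01,
         1.13357978e+03],
       [ 0.00000000e+00,  0.00000000e+00,  0.00000000e+00,
         1.00000000e+00]])}
```

View pics/top0.png

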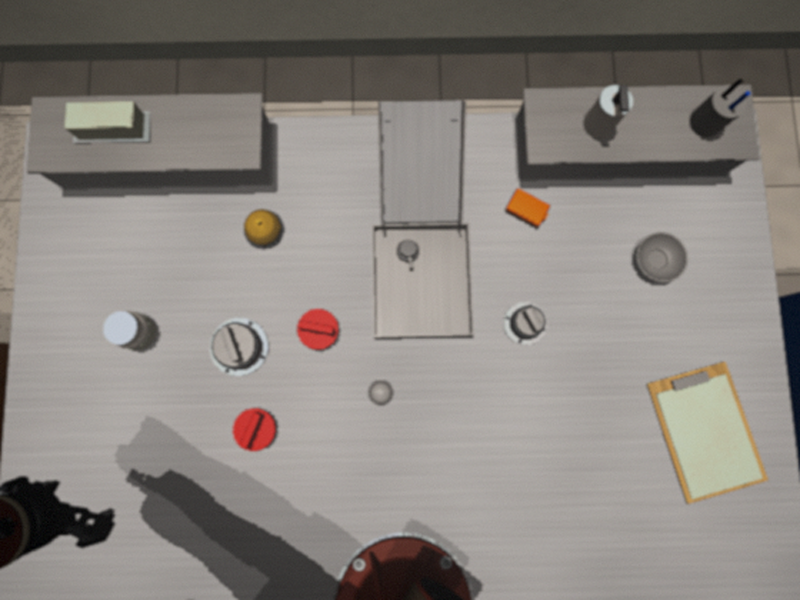

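View pics/scene0.png

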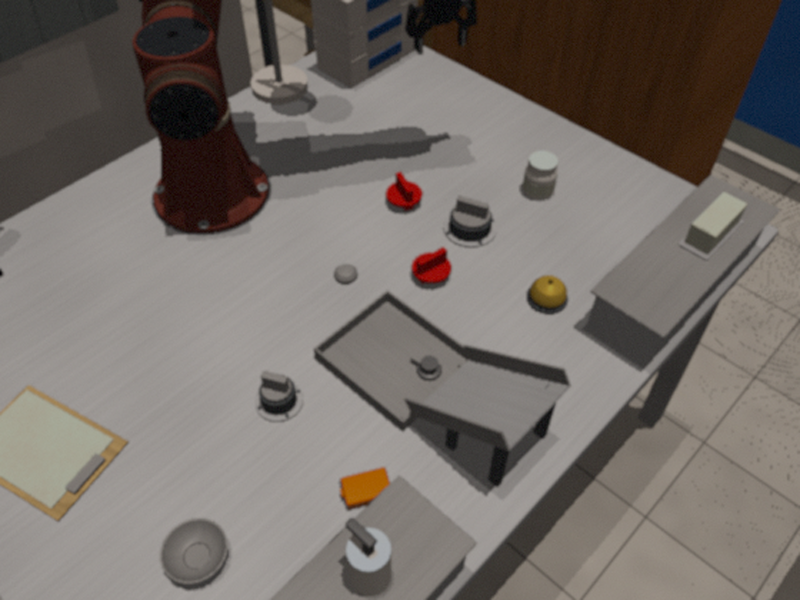

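Top view: the candidates are the steel cap at (235,344), the steel cap at (528,321), and red look-alikes at (318,329) and (255,428). The left steel cap has the visibly larger disc and collar, so I take it as the wide cap. The tray corners are about (374,227), (467,226), (471,337) and (375,338). I'll check this in a close crop.

```bash
cat > h.py <<'E'
from cell import manip, optics
import numpy as np, cv2
def w(n,u,v,z,c=None):
    "pixel (560x420) -> world point on height z"
    c=c or optics.get_calibration(n); M=c["world_from_camera"]
    d=M[:3,:3]@np.array([(u-c["cx"])/c["fx"],-(v-c["cy"])/c["fy"],-1]); o=M[:3,3]
    return o+d*(z-o[2])/d[2]
def px(n,P,c=None):
    c=c or optics.get_calibration(n); M=c["world_from_camera"]
    p=M[:3,:3].T@(np.array(P)-M[:3,3]); return np.array([c["cx"]+c["fx"]*p[0]/-p[2],c["cy"]+c["fy"]*p[1]/p[2]])
E
python3 - <<'E'
from h import *
im=cv2.imread("pics/top0.png") 
a=im[305:385,195:275]; b=im[285:365,485:565]
cv2.imwrite("pics/crop1.png",np.hstack([cv2.resize(x,(400,400),interpolation=cv2.INTER_CUBIC) for x in(a,b)]))
for n,p,z in(("wide",(235,344),76),("nar",(528,321),76),("t1",(374,227),30),("t2",(467,226),30),("t3",(471,337),30),("t4",(375,338),30),("bell",(380,392),10),("red1",(318,329),30),("red2",(255,428),30),("tub",(124,328),85)):
    print(n,w("top",p[0]*.7,p[1]*.7,z).round())
E
```

```text
wide [474. 293.  76.]
nar [ 505. -238.   76.]
t1 [699.  40.  30.]
t2 [ 698. -140.   30.]
t3 [ 482. -140.   30.]
t4 [484.  41.  30.]
bell [383.  34.  10.]
red1 [503. 149.  30.]
red2 [322. 265.  30.]
tub [505. 490.  85.]
```

View pics/crop1.png

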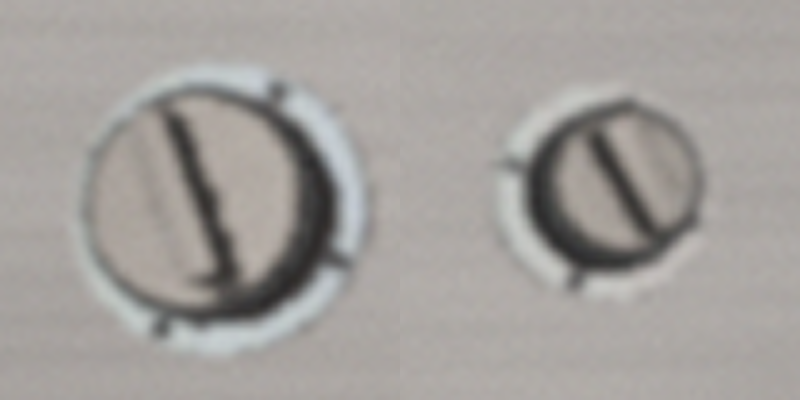

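The left steel cap (disc about 115 crop px in radius, against about 75 on the right) is clearly the wide one. Its bar runs from about (155,115) to (215,285) in the crop, about 20° from world x. Next I go above it for a wrist view.

```bash
cat >> h.py <<'E'
from scipy.spatial.transform import Rotation as Ro
def go(P,yaw=None):
    "tool-axis shift (m) and turn to reach TCP P (mm) at yaw (deg)"
    s=manip.get_state(); R=Ro.from_euler("xyz",s["ee_rot"]).as_matrix()
    print("pos",s["tool_pos"].round(1),"yaw",np.degrees(s["ee_rot"][2]).round(1),"t",s["clock"],"q",s["joint_positions"].round(2))
    print("shift",(R.T@(np.array(P)-s["tool_pos"])/1000).round(4),"turn",None if yaw is None else round(-np.radians(yaw)+s["ee_rot"][2],3))
E
python3 - <<'E'
from h import *
f=lambda x,y,z:print(w("top",(195+x/5)*.7,(305+y/5)*.7,z).round(1))
f(193,200,44);f(225,210,0);f(185,200,76)
go((474,292,404),200)
E
```

```text
[474.6 303.6  44. ]
[474.2 302.7   0. ]
[471.9 298.   76. ]
pos [237.1 468.2 404.2] yaw 153.1 t 0.1 q [ 0.96  0.29 -0.15  1.13 -0.    1.43]
shift [-2.909e-01 -5.020e-02  2.000e-04] turn -0.818
```

```bash
python3 -m creep '[[-0.05,-0.007,0,-0.15,0],[-0.1,-0.014,0,-0.3,0],[-0.15,-0.021,0,-0.45,0],[-0.2,-0.029,0,-0.6,0],[-0.25,-0.036,0,-0.75,0],[-0.286,-0.041,0,-0.818,0],[-0.286,-0.041,0,-0.818,0],[-0.286,-0.041,0,-0.818,0]]'
python3 - <<'E'
from h import *
print(manip.get_state()["tool_pos"],optics.get_calibration("wrist"))
cv2.imwrite("pics/w1.png",cv2.resize(optics.snapshot("wrist")[:,:,::-1],(800,600),interpolation=cv2.INTER_CUBIC))
E
```

```text
clock: 1.1
tool_pos: [473.4, 302.6, 404.3]
ee_rot: [3.141, -0.001, -2.793]
ft_force: [0.6, -0.3, -0.2]
opening: 85.1
grip_force: 0.0
[473.41344698 302.64740801 404.33955427] {'fx': 331.71912452723063, 'fy': 331.71912452723063, 'cx': 282.89223773272096, 'cy': 208.55036875644547, 'world_from_camera': array([[-3.41202188e-01, -8.90560849e-01, -3.00802994e-01,
         3.95625495e+02],
       [ 9.39989924e-01, -3.23294280e-01, -1.09085984e-01,
         2.73260802e+02],
       [-1.00181110e-04, -3.19972160e-01,  9.47426940e-01,
         3.73947904e+02],
       [ 0.00000000e+00,  0.00000000e+00,  0.00000000e+00,
         1.00000000e+00]])}
```

View pics/w1.png

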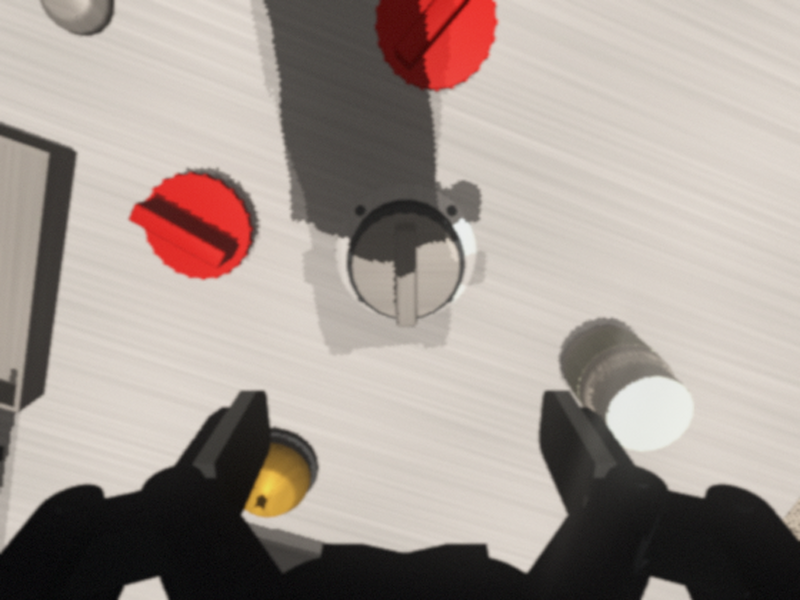

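The wrist view shows the wide cap's disc centred at about (406,259). Its bar runs from (405,225) to (406,326), almost exactly along tool x. Red caps at (200,225) and (437,40) and the tub at (650,410) are clear of the fingers.

Run:
```python
from h import *
g=lambda x,y,z:w("wrist",x*.7,y*.7,z)
a,b=g(405,225,76),g(406,326,76)
print(g(406,259,44).round(1),a.round(1),b.round(1),(a+b)/2,np.linalg.norm(a-b),np.degrees(np.arctan2(*(b-a)[1::-1])))
go((474.5,302.5,404))
print(px("wrist",(474,303,76))/.7)
```

```text
[472.1 302.8  44. ] [444.2 291.8  76. ] [508.5 316.   76. ] [476.35954597 303.91270814  76.        ] 68.66753741120546 20.6012716861297
pos [473.1 303.  404.5] yaw -160.0 t 1.15 q [ 0.44  0.36 -0.05  1.16  0.    0.09]
shift [-0.0011 -0.0009  0.0005] turn None
[405.44390044 273.56479805]
```

```bash
python3 -m creep '[[-0.001,0,0.05,-0.01,0],[-0.001,0,0.1,-0.01,0],[-0.001,0,0.15,-0.01,0],[-0.001,0,0.182,-0.01,0],[-0.001,0,0.182,-0.01,0],[-0.001,0,0.182,-0.01,200],[-0.001,0,0.182,-0.01,255],[-0.001,0,0.182,-0.01,255]]'; python3 -m creep '[[0,0,0,0,255],[0,0,0,0,255],[0,0,0,0,255],[0,0,0,0,255]]'
```

```text
clock: 2.15
tool_pos: [475.2, 303.2, 223.9]
ee_rot: [3.141, 0.002, -2.782]
ft_force: [0.1, 0.1, -0.2]
opening: 32.2
grip_force: 0.0
clock: 2.65
tool_pos: [475.1, 303.1, 223.5]
ee_rot: [3.141, 0.001, -2.782]
ft_force: [-1.4, 0.1, 7.1]
opening: 13.0
grip_force: 60.0
```

Gripped (13 mm opening on the 14 mm bar). Now the anticlockwise turn, 1.4 rad.

```bash
python3 -m creep '[[0,0,0,-0.1,255],[0,0,0,-0.25,255],[0,0,0,-0.4,255],[0,0,0,-0.55,255],[0,0,0,-0.7,255],[0,0,0,-0.85,255],[0,0,0,-1.0,255],[0,0,0,-1.15,255]]'; python3 -m creep '[[0,0,0,-0.1,255],[0,0,0,-0.25,255],[0,0,0,-0.25,255],[0,0,0,-0.25,255]]'
```

```text
clock: 3.65
tool_pos: [475.4, 303.1, 223.5]
ee_rot: [-3.14, 0.001, -1.628]
ft_force: [0.7, -0.5, 5.3]
opening: 13.0
grip_force: 59.6
clock: 4.15
tool_pos: [475.5, 303.2, 223.5]
ee_rot: [-3.139, 0.0, -1.386]
ft_force: [1.4, 0.8, 7.0]
opening: 13.1
grip_force: 59.9
```

```bash
python3 -m creep '[[0,0,-0.005,0,255],[0,0,-0.01,0,255],[0,0,-0.015,0,255],[0,0,-0.02,0,255]]'; python3 -m creep '[[0,0,-0.015,0,255],[0,0,-0.03,0,255],[0,0,-0.045,0,255],[0,0,-0.06,0,255],[0,0,-0.075,0,255],[0,0,-0.09,0,255],[0,0,-0.09,0,255],[0,0,-0.09,0,255]]'
python3 - <<'E'
from h import *
im=optics.snapshot("scene")[:,:,::-1]
cv2.imwrite("pics/s2.png",cv2.resize(im[80:320,200:460],(780,720//1)[:2],interpolation=cv2.INTER_CUBIC)[:600])
go((474.5,302.5,404))
E
```

```text
clock: 4.65
tool_pos: [474.6, 302.8, 242.9]
ee_rot: [3.141, -0.0, -1.383]
ft_force: [-0.7, 0.3, -2.0]
opening: 12.8
grip_force: 59.0
clock: 5.65
tool_pos: [474.6, 302.8, 332.3]
ee_rot: [3.141, -0.0, -1.382]
ft_force: [-0.2, 0.9, -2.4]
opening: 13.1
grip_force: 59.1
pos [474.5 302.8 332.1] yaw -79.2 t 5.7 q [ 0.44  0.41 -0.17  0.99 -0.   -1.32]
shift [ 0.0003  0.0002 -0.0719] turn None
```

View pics/s2.png

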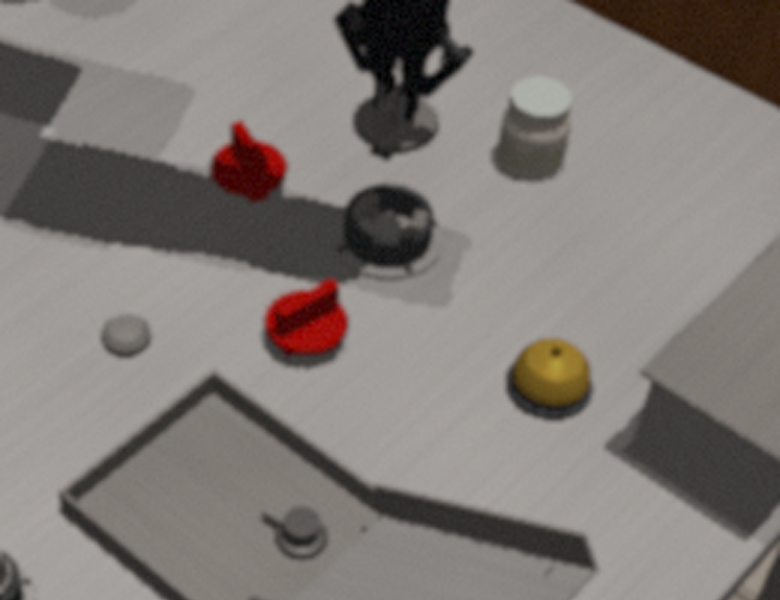

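The cap is held level and clear, and the port is open. Now over to the tray's near half, turning back so the bar lies along x.

```bash
python3 -m creep '[[0.02,0,0,0.08,255],[0.05,0,0,0.2,255],[0.09,0,0,0.35,255],[0.13,0,0,0.5,255],[0.17,0,0,0.65,255],[0.21,0,0,0.8,255],[0.25,0,0,0.95,255],[0.29,0,0,1.1,255]]'
python3 - <<'E'
from h import *
go((541,-50,332),180)
E
```

```text
clock: 6.7
tool_pos: [529.0, 16.7, 332.1]
ee_rot: [3.141, -0.001, -2.487]
ft_force: [-0.2, 1.0, -2.6]
opening: 12.9
grip_force: 59.0
pos [529.   16.7 332.1] yaw -142.5 t 6.7 q [-0.11  0.35 -0.27  0.95  0.   -0.76]
shift [ 0.0311 -0.0603  0.0001] turn -5.629
```

```bash
python3 -m creep '[[0.01,-0.02,0,0.12,255],[0.02,-0.04,0,0.26,255],[0.031,-0.055,0,0.4,255],[0.031,-0.06,0,0.54,255],[0.031,-0.06,0,0.65,255],[0.031,-0.06,0,0.65,255],[0.031,-0.06,0,0.65,255]]'
python3 - <<'E'
from h import *
go((541,-50,332),180)
c=optics.get_calibration("wrist");print(c["world_from_camera"].round(3).tolist())
cv2.imwrite("pics/w3.png",cv2.resize(optics.snapshot("wrist")[:,:,::-1],(800,600),interpolation=cv2.INTER_CUBIC))
E
```

```text
clock: 7.58
tool_pos: [541.2, -48.3, 332.4]
ee_rot: [3.141, -0.001, -3.13]
ft_force: [-0.2, -0.9, -3.5]
opening: 12.8
grip_force: 59.0
pos [541.2 -48.3 332.4] yaw -179.3 t 7.575 q [-0.22  0.38 -0.23  0.97 -0.   -0.24]
shift [ 0.0002 -0.0017  0.0004] turn -6.271
[[-0.012, -0.947, -0.32, 458.462], [1.0, -0.011, -0.004, -50.441], [-0.0, -0.32, 0.947, 301.93], [0.0, 0.0, 0.0, 1.0]]
```

View pics/w3.png

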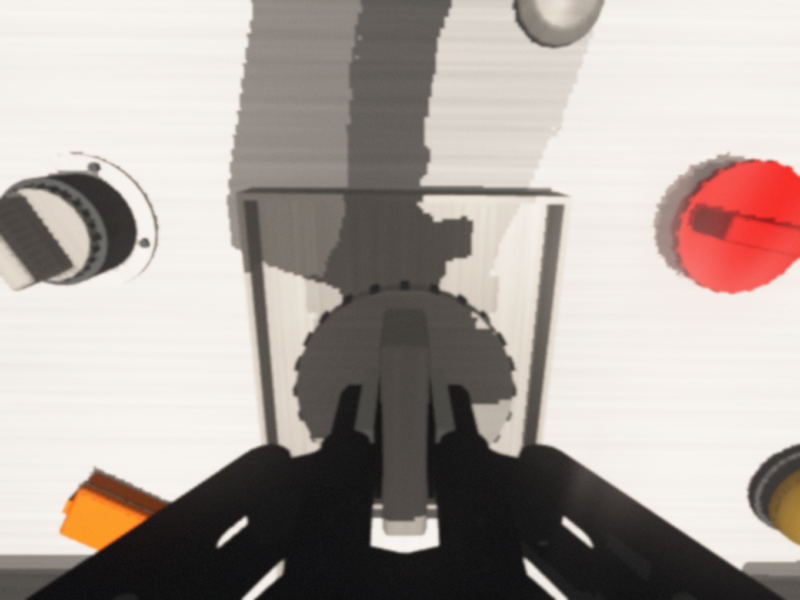

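The wrist view shows the held cap over the near part of the tray. The near wall runs from about (240,190) to (568,195), and the chestpiece is hidden behind the cap.

```bash
python3 - <<'E'
from h import *
for p in((240,190),(568,195)): print(w("wrist",p[0]*.7,p[1]*.7,30).round(1))
print(w("top",407*.7,250*.7,30).round(),w("top",411*.7,268*.7,15).round())
E
python3 -m creep '[[0,0,0.02,0,255],[0,0,0.045,0,255],[0,0,0.07,0,255],[0,0,0.09,0,255],[0,0,0.105,0,255],[0,0,0.113,0,255],[0,0,0.116,0,255],[0,0,0.116,0,255]]'
```

```text
[ 487.5 -142.4   30. ]
[488.2  42.4  30. ]
[652. -23.  30.] [620. -30.  15.]
clock: 8.62
tool_pos: [541.5, -48.4, 217.0]
ee_rot: [-3.141, 0.001, -3.132]
ft_force: [-0.2, 0.0, -2.3]
opening: 12.5
grip_force: 59.1
```

```bash
python3 -m creep '[[0,0,0.002,0,255],[0,0,0.004,0,255],[0,0,0.006,0,255],[0,0,0.006,0,255],[0,0,0.006,0,255]]';python3 -m creep '[[0,0,0.001,0,255],[0,0,0.002,0,255],[0,0,0.002,0,255]]'
```

```text
clock: 9.25
tool_pos: [541.3, -48.4, 210.7]
ee_rot: [3.142, 0.0, -3.132]
ft_force: [0.5, 0.5, -1.7]
opening: 12.7
grip_force: 59.1
clock: 9.62
tool_pos: [541.3, -48.4, 209.5]
ee_rot: [-3.141, 0.0, -3.132]
ft_force: [-3.6, 0.8, 8.4]
opening: 13.4
grip_force: 60.7
```

Floor contact (+8 N at the expected height). Release and raise.

```bash
python3 -m creep '[[0,0,0,0,150],[0,0,0,0,100],[0,0,0,0,60],[0,0,0,0,60],[0,0,0,0,60]]'; python3 -m creep '[[0,0,-0.01,0,60],[0,0,-0.03,0,60],[0,0,-0.06,0,60],[0,0,-0.1,0,60],[0,0,-0.14,0,60],[0,0,-0.17,0,60],[0,0,-0.17,0,60],[0,0,-0.17,0,60]]'
python3 - <<'E'
from h import *
cv2.imwrite("pics/s4.png",cv2.resize(optics.snapshot("scene")[60:320,120:470][:,:,::-1],(780,580),interpolation=cv2.INTER_CUBIC))
cv2.imwrite("pics/w4.png",cv2.resize(optics.snapshot("wrist")[:,:,::-1],(800,600),interpolation=cv2.INTER_CUBIC))
E
```

```text
clock: 10.25
tool_pos: [541.3, -48.4, 208.7]
ee_rot: [-3.142, -0.0, -3.132]
ft_force: [0.9, 0.1, 1.5]
opening: 65.3
grip_force: 0.0
clock: 11.25
tool_pos: [541.1, -48.3, 378.5]
ee_rot: [3.142, -0.0, -3.132]
ft_force: [0.5, -0.2, -0.6]
opening: 65.3
grip_force: 0.0
```

View pics/s4.png

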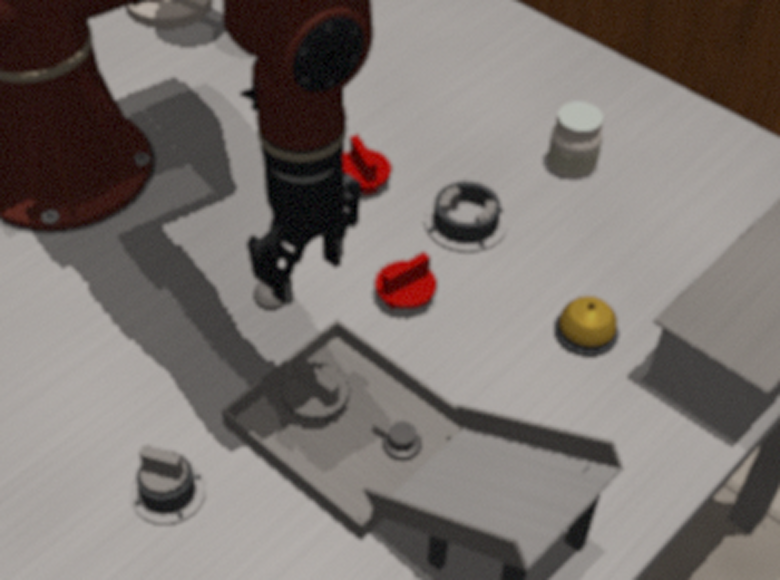

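View pics/w4.png

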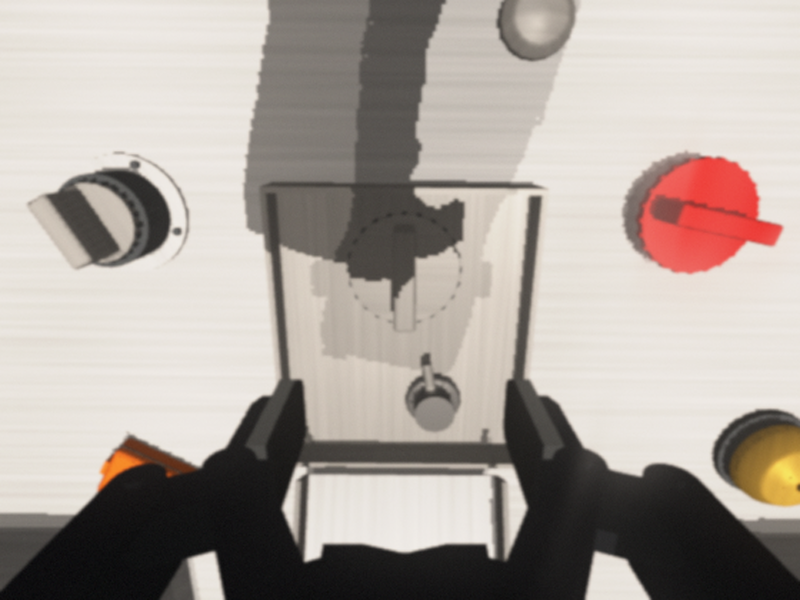

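The cap stands upright at (405,267) in the near half of the tray. The chestpiece at (432,395), the narrow cap and the other things are where they were, and the fingers are clear.

```bash
python3 -c "
from cell import manip
print(manip.sign_off())"
```

```text
the job is handed in; nothing more can be done
None
```

I unscrewed the wide cap, lifted it off and set it down upright in the near half of the tray, then handed the job in at about 11 s; no verdict came back. The last pictures show the narrow cap and chestpiece untouched.

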